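# Slide the drill cabinet home and bar it in

## Task

Push the tall, heavy drill-bit cabinet along the bench into its parking bay until it sits fully home against the back stop, pushing low near its base so that it slides upright and never rocks or tips; do not lift it or pick it up by its handle. Then push the paddle of the crank latch round until its bar lies fully closed across the cabinet's front. Only push: pick nothing up, and leave the other things on the bench where they are.

Things in the scene. Friction and masses are not known exactly. Their poses are not given: they have to be found in the camera images.
- cabinet: Tall grey steel cabinet standing on a deeper base step: base 113 (its x) x 100 (its y) x 56 mm high; tower of four fixed drawers above its rear 75 mm, up to 210 mm, wire handle to 239 mm. Origin: centre of the base's underside, z up. 1.3 to 2 kg; slides at 6 to 14 N; rocks over if pushed higher than about 60 mm. Starts 80 to 110 mm short of home, in line within 5 mm and 0.07 rad.
- push (a point): Middle of the base step's plain front face (the cabinet's -x face, towards the robot), 25 mm above the bench: a good place to push. The step's top stands 38 mm out in front of the tower, so fingers fit in front of it with the hand above the step.
- bay: Fixed dark steel bay; place and yaw vary. Two rails 28 mm high, 114 mm apart inside, along its x, flaring out to about 136 mm at bay x = -67 mm; back stop 50 mm high, face at bay x = +56.5 mm. Origin on the bench: where the centre of the cabinet's underside lies when home. x points into the bay (the way to push), y left, z up. Home: both origins coincide, x axes parallel.
- crank (a joint): Angle (rad) of the crank latch, a steel L on the pivot post. 0 = closed (end stop); opens counter-clockwise seen from above, to 2.8. Starts at 1.8 to 2.2, stays where left, 1 to 2 N moves it. At angle q its bar points along bay (-sin q, cos q), its paddle arm along bay (-cos q, -sin q). A cabinet well short of home blocks the bar.
- pivot (a point): Axis of the latch, 54 mm above the bench, fixed at bay (-70, -90) mm, right of the bay's mouth; post and hub up to 14 mm in radius. The bar reaches 115 mm from it, is 12 mm thick, 34 to 50 mm above the bench; closed, it lies 7 mm in front of the parked cabinet.
- paddle (a point): Middle of the latch's paddle, 70 mm from the pivot: an upright dark plate 8 mm thick, 35 to 100 mm from the pivot, 33 to 75 mm above the bench. To close, push its face clockwise seen from above (from the side that looks counter-clockwise).
- chuck: Bystander: steel drill chuck, 52 mm across, 68 mm high, standing left of the bay. Origin under its centre. Leave alone.
- oiler: Bystander: white oil bottle, 52 mm across, 130 mm high, left of the bay's rear. Origin under its centre. Leave alone.
- slug: Bystander: upright steel cylinder, 40 mm across, 55 mm high, right of the bay. Origin under its centre. Leave alone.
- wrench: Bystander: wrench 150 mm long lying to the right in front of the bay. Leave alone.
- block: Bystander: aluminium block 50 x 70 x 30 mm, to the left in front of the bay. Origin under its centre. Leave alone.
- mug: Bystander: white mug, 76 mm across, 85 mm high, near the left side of the bench. Origin under its centre. Leave alone.
- chipbrush: Bystander: chip brush 190 mm long lying near the right side of the bench. Leave alone.
Things that resemble listed ones, but are neither listed nor needed, are in the scene too. Of the things like the cabinet, leave any that is orange; of the rest the smaller one is meant.

How it is judged:
By the outcome, as a careful person would: the job done as asked, in the order asked, and still so for the second after the job is handed in, with the robot touching nothing.
It also fails if it takes over 59 s, if anything falls off the work surface, if the arm or the gripper's body presses on something with over 40 N, if the wrist force passes 120 N, or if a joint passes its speed limit or range.

## Robot

A 7-joint arm with a two-finger parallel gripper is mounted at the origin on the work surface. World frame = base frame: x ahead of the robot, y to its left, z up, the work surface at z = 0. Lengths are in m, angles in rad, forces in N, time in s.
With the tool pointing down it reaches from about 0.35 to 0.775 m from the base axis. Payload 3.1 kg.
Tool frame: the origin (TCP) lies at the very end of the fingers, on their centre line; the grasp point (between the pads) lies 19 mm behind it; x points along the fingers, z is the direction in which the jaws open and shut, and the axes are right-handed (so a half turn about x gives the same grasp; the last joint's range is limited). The gripper opens to 85 mm and grips with 20 to 120 N. Pads are 22 mm wide; open, the fingers measure 114 mm over their backs; the gripper's body (76 mm by 85 mm) begins 54 mm behind the grasp point. The pads swing forward as they close: fully open they stand 13 mm farther back than shut.
Start: joints at [1.3, 0.311, 0.014, 1.512, -0.004, 1.319, -0.027], TCP at [0.125, -0.536, 0.231] pointing down, gripper open.
Joint ranges: [-2.7, 2.7], [-0.3, 1.91], [-1.27, 1.3], [0.12, 2.57], [-1.44, 4.58], [0.2, 2.03], [-3.05, 3.05]. Speed limits (rad/s): [2.79, 2.79, 3.14, 3.14, 3.14, 3.14, 3.14].

## Interface

Orientations are given as a unit quaternion [w, x, y, z].
In Python, from rig import env gives the robot as it stands.
- The arm moves only by the tool send_rows, never from a script. Its argument "steps" is text: rows parted by semicolons, each of 5 numbers parted by spaces: the shift along the tool's x, y, z in cm, then the turn about the tool's x in degrees, then the gripper's target within -1 to 1 (fully open at 1, half-way at 0, shut at -1). In form: dx dy dz yaw gripper; .... A call has 1 to 5 rows; each row is the pose to reach, as a shift and turn from the pose commanded when the call began, along the tool's axes at that moment; what a row does not reach only later rows make up. A row lasts 1/8 s, in which the tool goes at most 62.5 mm and 10.7 degrees, less where a joint would pass 70% of its speed; a pose out of reach is approached as far as the arm can. A call with a gripper value outside its range is refused whole. The fingers move at their own pace and stop on an object; "grip_force" is the grip in N (left out, the last holds). Time passes only in rows, so rows that repeat a pose let the fingers close. It gives the time, the measured TCP pose, the force and the opening at its end, in the units of the state.
- env.read_state(): the state, without advancing time (a new reading comes with each control period).
- env.grab_frame(name): name is "scene" or "side" or "wrist"; returns the picture (400x640x3 uint8, red, green, blue); there is no depth.
- env.camera_info(name): a dict with "fx", "fy", "cx", "cy" (pixels), "k1" (the pictures are not rectified: a ray, as slopes to the right and down, at radius r is drawn at 1 + k1 r^2 times it, then the intrinsics apply), "camera_from_world" (4x4, takes a point from world to camera coordinates). Camera axes: x right, y up, looking along -z (the intrinsics and any distortion apply to the point x, -y, -z); pixel columns grow to the right and rows downward; lengths in m; the calibration is good to about 2 mm. A picture is of the moment at which its call begins: read the wrist's pose just before it. camera_info takes no time and is no camera call; for the wrist camera it gives the pose at the moment of the call.
- env.close_job(): hands the job in, once; it reports no verdict.
The state is a dict: "time_s": time; "q": joint angles; "qd": joint speeds; "tau": joint torques, N m; "ee_pos": TCP position; "tool_rot": TCP orientation; "ft_force": force on the tool from outside, world axes, zero at the start; "wrist_torque": the same for the moment, N m; "gripper_width": finger opening in m.
Only numpy, scipy, OpenCV 4.12 (cv2) and the standard library are available. Lean on these libraries where they do the work, as an engineer would, in place of code of your own. Each camera call takes 0.05 s, during which the arm holds its last target. There are 200 camera calls.

## Working session

There is one attempt and no reset: what is moved stays moved. The work goes in short steps, Python scripts to look and compute and a tool call to move; the robot and the scene stay as the last step left them, time stands still between calls to the robot, and variables do not carry over. Pictures are saved under pics/ and viewed, about 8 in all and at most 12, crops included, and the job is handed in when it is done.

Besides the shell and the picture viewer there is one more tool, called as a command line: name --argument value ..., lists and objects as JSON in quotes. send_rows: Moves the arm, as the interface text tells. Its arguments: {"type":"object","properties":{"steps":{"type":"string"},"grip_force":{"type":"number"}},"required":["steps"]}

```bash
mkdir -p pics; cat > h.py <<'E'
import numpy as np, cv2
from rig import env
def snap(n,f):
    im=env.grab_frame(n); cv2.imwrite(f'pics/{f}.png',im[:,:,::-1]); return im
def ray(n,u,v):
    c=env.camera_info(n); T=np.array(c["camera_from_world"])
    xd=np.array([(u-c["cx"])/c["fx"],(v-c["cy"])/c["fy"]]); x=xd.copy()
    for _ in range(20): x=xd/(1+c["k1"]*(x@x))
    d=T[:3,:3].T@np.array([x[0],-x[1],-1.]); o=-T[:3,:3].T@T[:3,3]
    return o,d
def onz(n,u,v,z):
    o,d=ray(n,u,v); return (o+d*(z-o[2])/d[2])
def proj(n,p):
    c=env.camera_info(n); T=np.array(c["camera_from_world"]); q=T[:3,:3]@np.array(p)+T[:3,3]
    x=np.array([q[0],-q[1]])/-q[2]; x=x*(1+c["k1"]*(x@x)); return np.array([c["fx"]*x[0]+c["cx"],c["fy"]*x[1]+c["cy"]])
E
python3 - <<'E'
from h import *
np.set_printoptions(precision=3,suppress=True)
snap('scene','s0');snap('side','d0')
for n in('scene','side'):
    o,d=ray(n,320,200);print(n,o,d)
print(env.read_state())
E
```

```text
scene [ 1.477 -0.238  0.992] [-0.708  0.171 -0.686]
side [1.149 0.041 0.919] [-0.605 -0.034 -0.796]
{'time_s': 0.1, 'q': array([ 1.3  ,  0.312,  0.014,  1.513, -0.004,  1.319, -0.027]), 'qd': array([-0.   , -0.001, -0.001, -0.005,  0.   , -0.001, -0.   ]), 'tau': array([  0.001, -38.085,   0.147, -23.124,   0.012,   0.008,  -0.   ]), 'ee_pos': array([ 0.125, -0.535,  0.23 ]), 'tool_rot': array([ 0.553,  0.44 ,  0.554, -0.439]), 'ft_force': array([ 0.043, -0.295, -1.258]), 'wrist_torque': array([ 0.05 , -0.007,  0.033]), 'gripper_width': 0.08530818443568877}
```

View pics/s0.png

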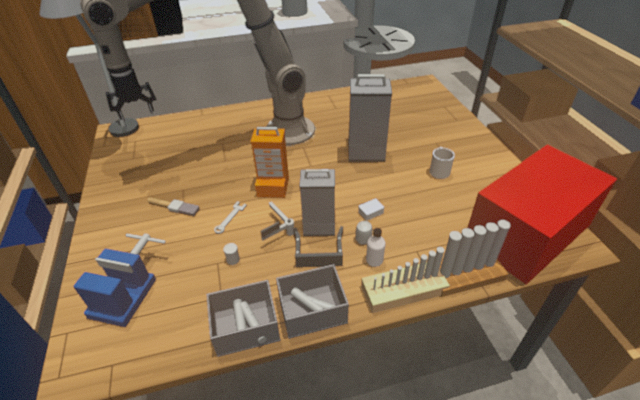

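View pics/d0.png

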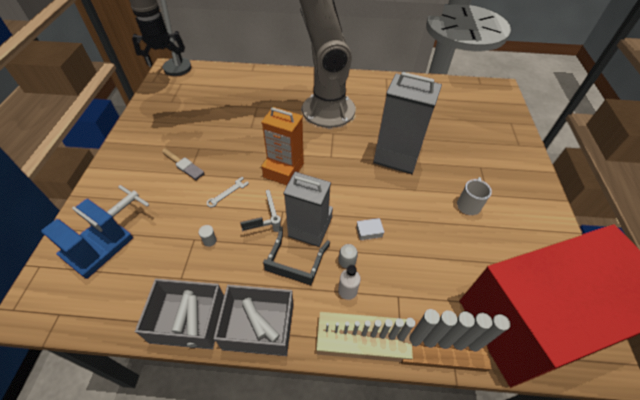

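The scene view shows three cabinet-like things: orange at (270,160), a large grey one at (369,120) and a small grey one at (318,203), standing at the bay mouth with the stop at (318,258). Orange is excluded and the small grey one is the smaller of the rest, so it is the one meant. I'll confirm that in an enlarged crop.

```bash
python3 - <<'E'
import cv2,numpy as np
a=cv2.imread('pics/s0.png')[160:280,240:400];b=cv2.imread('pics/d0.png')[165:295,220:380]
a=cv2.resize(a,None,fx=5,fy=5,interpolation=cv2.INTER_CUBIC);b=cv2.resize(b,None,fx=4.6,fy=4.6,interpolation=cv2.INTER_CUBIC)
cv2.imwrite('pics/s0c.png',a);cv2.imwrite('pics/d0c.png',b)
E
```

```text
(no output)
```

View pics/s0c.png

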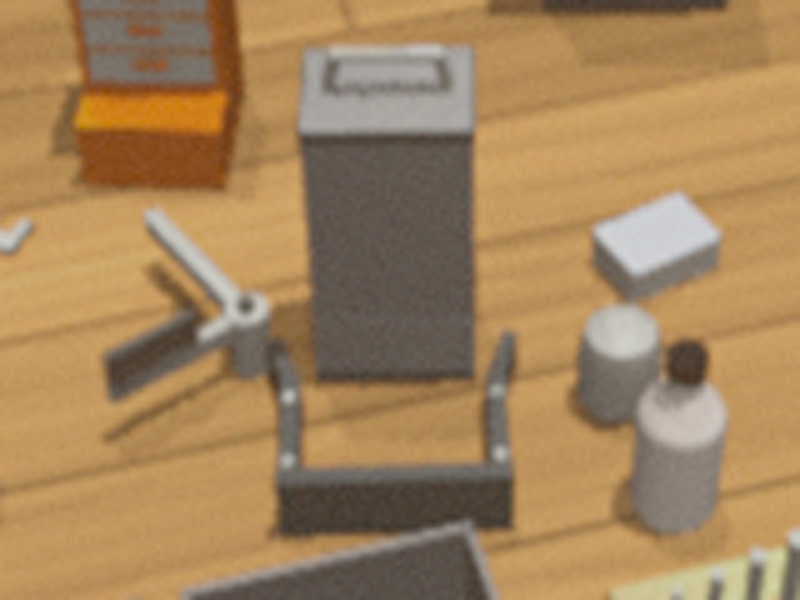

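View pics/d0c.png

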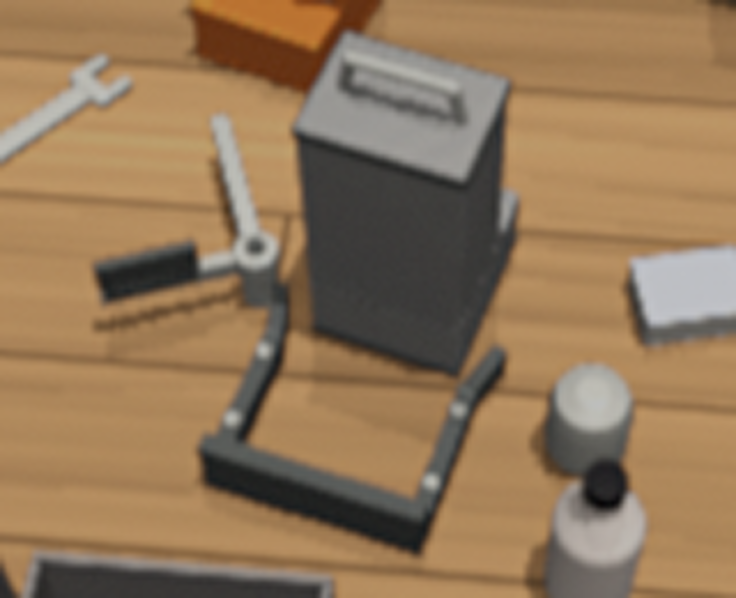

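The crop confirms it: the plain small grey cabinet stands in the bay mouth, with its base rear edge at scene px (303,236)-(335,235). The crank hub is at (289,221) and the paddle at (261–279,222–240). Now I'll convert these to world positions.

```bash
python3 - <<'E'
from h import *
np.set_printoptions(precision=4,suppress=True)
S=lambda x,y:(240+x/5-.4,160+y/5-.4)
D=lambda x,y:(220+x/4.6-.4,165+y/4.6-.4)
P={'topRR':(.21,(302,135),(295,130)),'topRL':(.21,(473,133),(465,182)),'topFL':(.21,(473,48),(508,87)),'topFR':(.21,(303,48),(347,33)),
'baseRR':(0,(315,378),(316,328)),'baseRL':(0,(473,377),(458,372)),
'rivetR1':(.028,(288,396),(264,351)),'rivetR2':(.028,(288,458),(232,418)),'rivetL1':(.028,(497,389),(458,410)),'rivetL2':(.028,(500,453),(431,481)),
'stopR0':(0,(282,532),(206,482)),'stopL0':(0,(512,526),(418,550)),
'stopRt':(.05,(280,483),(203,449)),'stopLt':(.05,(512,475),(420,519)),
'flareR':(.028,(278,348),(277,290)),'flareL':(.028,(508,338),(498,352)),
'hub':(.06,(246,305),(257,247)),'padOut':(.075,(105,357),(95,265)),'padIn':(.075,(195,312),(195,244)),'bartip':(.05,(152,212),(220,119))}
for k,(z,s,d) in P.items():
    a=onz('scene',*S(*s),z);b=onz('side',*D(*d),z)
    o1,d1=ray('scene',*S(*s));o2,d2=ray('side',*D(*d))
    A=np.c_[d1,-d2];t=np.linalg.lstsq(A,o2-o1,rcond=None)[0];m=(o1+d1*t[0]+o2+d2*t[1])/2
    print(k,z,a[:2],b[:2],m)
E
```

```text
topRR 0.21 [ 0.6004 -0.0829] [ 0.5965 -0.0812] [ 0.5921 -0.0819  0.2034]
topRL 0.21 [0.6261 0.0099] [0.6232 0.0133] [0.6161 0.0129 0.2007]
topFL 0.21 [0.5536 0.0311] [0.5556 0.032 ] [0.5547 0.0315 0.21  ]
topFR 0.21 [ 0.5249 -0.065 ] [ 0.5241 -0.0616] [ 0.5169 -0.0631  0.2027]
baseRR 0 [ 0.5939 -0.0852] [ 0.5927 -0.0813] [ 0.5859 -0.0832 -0.0099]
baseRL 0 [0.6211 0.0109] [0.6169 0.0122] [ 0.6127  0.0126 -0.0086]
rivetR1 0.028 [ 0.6285 -0.1087] [ 0.6289 -0.1074] [ 0.6272 -0.1081  0.0258]
rivetR2 0.028 [ 0.6762 -0.1194] [ 0.6766 -0.1195] [ 0.677  -0.1194  0.0289]
rivetL1 0.028 [0.6588 0.0152] [0.6592 0.0152] [0.6595 0.0151 0.0287]
rivetL2 0.028 [0.7076 0.0023] [0.7074 0.0032] [0.7062 0.0029 0.0261]
stopR0 0 [ 0.707  -0.1317] [ 0.7061 -0.1331] [ 0.7075 -0.1323  0.0015]
stopL0 0 [ 0.7405 -0.0001] [ 0.7384 -0.0017] [ 0.7394 -0.0008  0.    ]
stopRt 0.05 [ 0.7112 -0.1305] [ 0.7097 -0.1289] [ 0.7071 -0.1299  0.0449]
stopLt 0.05 [ 0.7426 -0.0013] [0.7422 0.    ] [ 0.7404 -0.0003  0.0468]
flareR 0.028 [ 0.588 -0.106] [ 0.5839 -0.1059] [ 0.5818 -0.1059  0.0228]
flareL 0.028 [0.6201 0.0341] [0.6168 0.0366] [0.6111 0.0367 0.0182]
hub 0.06 [ 0.5768 -0.1216] [ 0.5739 -0.1176] [ 0.5658 -0.12    0.0483]
padOut 0.075 [ 0.6096 -0.2125] [ 0.6058 -0.2105] [ 0.601  -0.2126  0.0666]
padIn 0.075 [ 0.5884 -0.1543] [ 0.5851 -0.153 ] [ 0.5814 -0.154   0.0686]
bartip 0.05 [ 0.4674 -0.1621] [ 0.4671 -0.1599] [ 0.4625 -0.1614  0.0448]
```

```bash
python3 - <<'E'
from h import *
from scipy.spatial.transform import Rotation as R
np.set_printoptions(precision=3,suppress=True)
for k,p,z in [('orange baseR',(256,196),0),('orange baseL',(285,197),0),('orange stepfront',(257,180),.056),('grey R',(349,159),0),('grey L',(386,161),0)]:
    print(k,onz('scene',*p,z))
# heights: vertical lines above base rear edges
for b,t in [((349,159),(350,95)),((386,161),(390,97))]:
    p=onz('scene',*b,0)
    print('grey H',min(np.arange(.1,.4,.002),key=lambda z:abs(proj('scene',[p[0],p[1],z])[1]-t[1])))
s=env.read_state();q=s['tool_rot'];Rm=R.from_quat(q[[1,2,3,0]]).as_matrix();print(Rm)
print(R.from_matrix(Rm).as_euler('xyz'))
# desired
yaw=-.26;zd=np.array([-np.sin(yaw),np.cos(yaw),0])
for sg in(1,-1):
    a=Rm.T@(sg*zd); print('turn about tool x',np.degrees(np.arctan2(-a[1],a[2])))
E
```

```text
orange baseR [ 0.37 -0.2   0.  ]
orange baseL [ 0.404 -0.103  0.   ]
orange stepfront [ 0.352 -0.187  0.056]
grey R [0.263 0.175 0.   ]
grey L [ 0.315  0.306 -0.   ]
grey H 0.27400000000000013
grey H 0.27400000000000013
[[-0.001  0.974  0.227]
 [ 0.002  0.227 -0.974]
 [-1.    -0.    -0.002]]
[-3.114  1.569  1.827]
turn about tool x -151.98944640730198
turn about tool x 28.010553592698024
```

send_rows --steps "-6 0 0 0 0; -12 0 0 0 0; -12 5 -2.5 5 0; -12 10 -6 10 0; -12 14 -10.5 15 0"

```text
time_s: 0.72
ee_pos: [0.2392, -0.3998, 0.3505]
tool_rot: [0.491, 0.509, 0.492, -0.508]
ft_force: [1.0, 0.8, -0.1]
gripper_width: 0.0432
```

```bash
cat >> h.py <<'E'
from scipy.spatial.transform import Rotation as R
def d(p,yaw=None):
    s=env.read_state();q=s['tool_rot'];M=R.from_quat(q[[1,2,3,0]]).as_matrix()
    v=M.T@(np.array(p)-s['ee_pos'])*100; a=0
    if yaw is not None:
        z=M.T@-np.array([-np.sin(yaw),np.cos(yaw),0]); a=np.degrees(np.arctan2(-z[1],z[2]))
    print('pos',s['ee_pos'].round(4),'F',s['ft_force'].round(1),'w',round(s['gripper_width'],3),'-> cm',v.round(2),'turn',round(a,1))
E
python3 -c "
from h import *
d([.4625,.003,.35],-.26)"
```

```text
pos [ 0.2392 -0.3998  0.3505] F [ 1.   0.8 -0.1] w 0.043 -> cm [  0.11  20.93 -41.02] turn 12.9
```

send_rows --steps "0 2.5 -5 5 0; 0 5 -10 10 0; 0 7.5 -15 13 0; 0 10 -20 13 0; 0 12.5 -25 13 0"

```text
time_s: 1.35
ee_pos: [0.3708, -0.1541, 0.351]
tool_rot: [-0.431, -0.56, -0.431, 0.561]
ft_force: [1.0, -0.7, -0.3]
gripper_width: 0.0426
```

```bash
python3 -c "
from h import *
d([.4625,.003,.35],-.26)"
```

```text
pos [ 0.3708 -0.1541  0.351 ] F [ 1.  -0.7 -0.3] w 0.043 -> cm [  0.09   4.82 -17.54] turn -0.0
```

send_rows --steps "0 1.4 -5 0 0; 0 2.8 -10 0 0; 0 4.2 -15 0 0; 0 4.8 -17.5 0 0; 0 4.8 -17.5 0 0"

```text
time_s: 1.98
ee_pos: [0.4619, 0.0034, 0.3507]
tool_rot: [-0.432, -0.559, -0.433, 0.559]
ft_force: [-0.3, -0.5, -0.9]
gripper_width: 0.0428
```

```bash
python3 -c "
from h import *
d([.4625,.003,.35],-.26)
a=snap('scene','s1');b=snap('side','d1');w=snap('wrist','w1')
cv2.imwrite('pics/m1.png',np.hstack([a[40:300,200:440],b[20:280,200:440],cv2.resize(w,(416,260))])[:,:,::-1][:, :])
im=np.vstack([np.hstack([a[0:280,180:440],b[0:280,200:460]]),cv2.resize(w,(520,325))]);cv2.imwrite('pics/m1.png',im[:600,:,::-1])
"
```

```text
pos [0.4619 0.0034 0.3507] F [-0.3 -0.5 -0.9] w 0.043 -> cm [0.07 0.07 0.02] turn 0.3
```

View pics/m1.png

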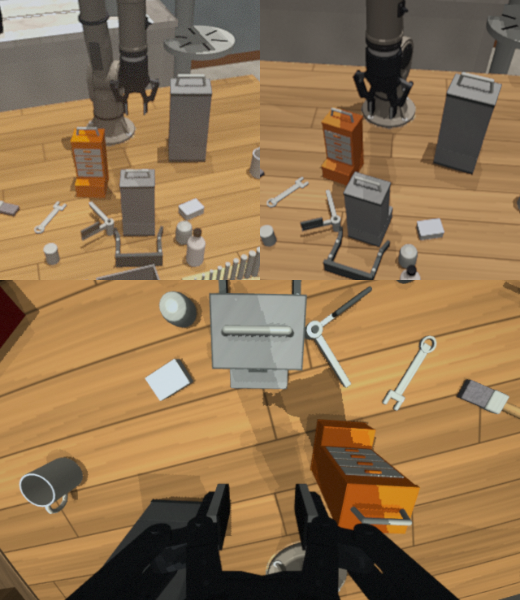

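The step front edge is at wrist px ≈(231–287, 383) in the composite. The fingers are clear of the orange cabinet and facing the step. Next I'll measure that edge.

```bash
python3 - <<'E'
from h import *
W=lambda u,v:(u*640/520,(v-280)*400/325)
for n,p,z in [('stepL top',(232,374),.056),('stepR top',(288,373),.056),('botL',(232,388),0),('botR',(288,388),0),('towerFL',(212,370),.21),('towerFR',(302,368),.21),('towerRL',(211,294),.21),('towerRR',(306,294),.21),('pivot',(314,329),.06),('bartip',(346,384),.05)]:
    print(n,onz('wrist',*W(*p),z).round(4))
w=cv2.imread('pics/w1.png')[105:145,270:370];cv2.imwrite('pics/w1c.png',cv2.resize(w,None,fx=8,fy=8,interpolation=cv2.INTER_CUBIC))
E
```

```text
stepL top [0.5345 0.0335 0.056 ]
stepR top [ 0.5109 -0.0603  0.056 ]
botL [0.5077 0.0485 0.    ]
botR [ 0.4789 -0.0587  0.    ]
towerFL [0.5473 0.0344 0.21  ]
towerFR [ 0.5232 -0.063   0.21  ]
towerRL [0.6199 0.0115 0.21  ]
towerRR [ 0.5944 -0.083   0.21  ]
pivot [ 0.5684 -0.1171  0.06  ]
bartip [ 0.4658 -0.1568  0.05  ]
```

View pics/w1c.png

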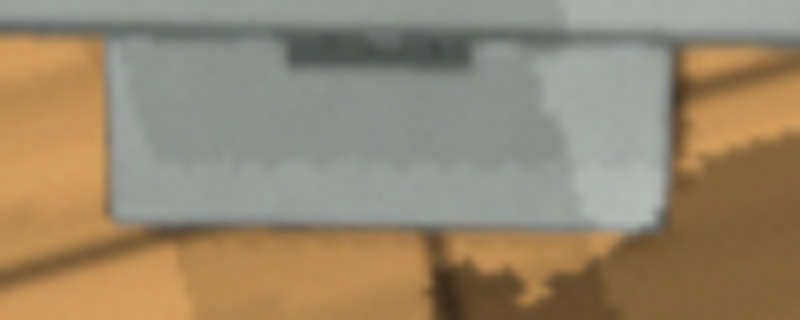

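send_rows --steps "6 0 0 0 0; 12 0 0 0 0; 18 0 0 0 0; 24 0 0 0 0; 28 0 0 0 0"

```text
time_s: 2.75
ee_pos: [0.4597, -0.0016, 0.0687]
tool_rot: [-0.43, -0.56, -0.43, 0.563]
ft_force: [1.2, -1.3, 0.1]
gripper_width: 0.043
```

send_rows --steps "2.5 0 0 0 0; 4.5 0 0 0 0; 5.3 0 0 0 0; 5.3 0 0 0 0"

```text
time_s: 3.25
ee_pos: [0.4616, -0.0002, 0.0182]
tool_rot: [-0.431, -0.561, -0.431, 0.561]
ft_force: [0.5, 0.3, 0.9]
gripper_width: 0.0428
```

```bash
python3 - <<'E'
from h import *
d([.4625,.003,.015],-.26)
a=snap('side','d2');w=snap('wrist','w2')
print([proj('wrist',env.read_state()['ee_pos'])])
b=np.vstack([cv2.resize(a[100:280,200:460],(480,332)),cv2.resize(w[:, :],(400,250))[:, :] if 0 else cv2.resize(w,(480,268)) if 0 else cv2.resize(w,(480,260))]);cv2.imwrite('pics/m2.png',b[:,:,::-1])
E
```

```text
pos [ 4.616e-01 -2.000e-04  1.820e-02] F [0.5 0.3 0.9] w 0.043 -> cm [ 0.32  0.01 -0.33] turn -0.1
[array([323.43122758, 262.92770011])]
```

View pics/m2.png

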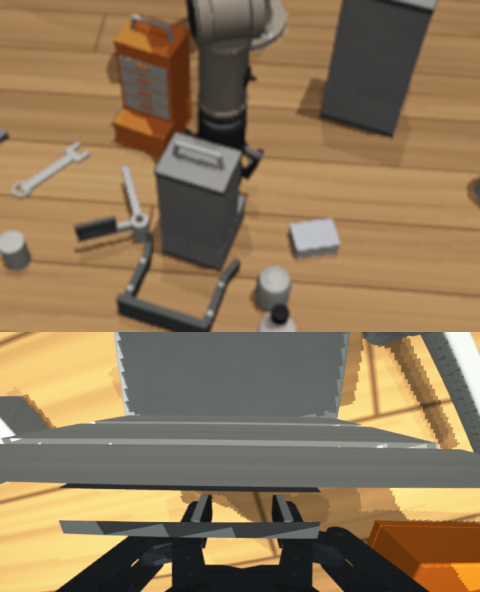

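The side view shows the hand behind the cabinet with the tower upright, and the wrist view shows the fingers before the step. Now pushing gently along the tool's +y.

send_rows --steps "0.3 0.6 0 0 0; 0.3 1.2 0 0 0; 0.3 1.8 0 0 0; 0.3 2.3 0 0 0; 0.3 2.8 0 0 0"

```text
time_s: 3.98
ee_pos: [0.4868, -0.0058, 0.0152]
tool_rot: [-0.43, -0.559, -0.432, 0.562]
ft_force: [-10.5, 2.9, 12.5]
gripper_width: 0.0425
```

```bash
python3 - <<'E'
from h import *
s=env.read_state();print(s['ft_force'],s['wrist_torque'],s['ee_pos'])
a=snap('scene','s3');b=snap('side','d3')
s=env.read_state();print(s['ft_force'],s['wrist_torque'],s['ee_pos'],proj('scene',[.6,-.0829,.21]))
o=[cv2.imread('pics/s1.png')[160:280,260:380],a[160:280,260:380,::-1],cv2.imread('pics/d1.png')[160:280,250:370],b[160:280,250:370,::-1]]
o=[cv2.resize(x,(390,290)) for x in o]
cv2.imwrite('pics/m3.png',np.vstack([np.hstack(o[:2]),np.hstack(o[2:])]))
E
```

```text
[-10.54531406   2.87564012  12.47908391] [ 0.29883357  2.00858116 -0.24907463] [ 0.48675294 -0.00584475  0.01519786]
[-6.13023178  0.67123348  6.90326656] [ 0.0389086   1.01497206 -0.09822703] [ 0.48668595 -0.00580192  0.01523387] [299.95547247 186.51278921]
```

View pics/m3.png

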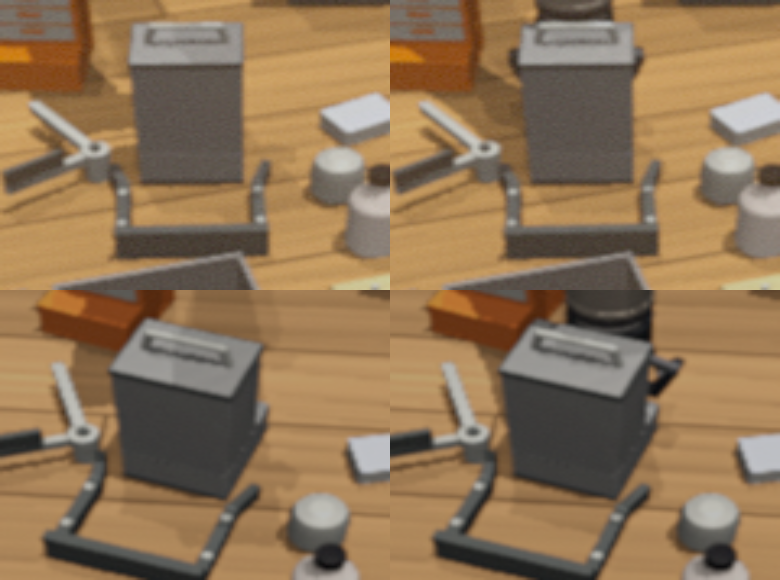

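send_rows --steps "-0.3 0 0 0 0; -0.3 0.6 0 0 0; -0.3 1.2 0 0 0; -0.3 1.8 0 0 0; -0.3 2.4 0 0 0"

```text
time_s: 4.7
ee_pos: [0.5065, -0.0111, 0.0174]
tool_rot: [-0.429, -0.557, -0.434, 0.563]
ft_force: [-11.1, 3.9, 7.7]
gripper_width: 0.0426
```

```bash
python3 -c "
from h import *
print(env.read_state()['wrist_torque'])
d([.5,-.0,.015],-.245)"
```

```text
[0.53476995 2.09022085 0.06397177]
pos [ 0.5065 -0.0111  0.0174] F [-11.1   3.9   7.7] w 0.043 -> cm [ 0.25 -0.91 -0.91] turn -0.7
```

send_rows --steps "-0.2 0.7 0 0 0; -0.2 1.4 0 0 0; -0.2 2.1 0 -0.7 0; -0.2 2.8 0 -0.7 0; -0.2 3.5 0 -0.7 0"

```text
time_s: 5.32
ee_pos: [0.5418, -0.0211, 0.0183]
tool_rot: [-0.433, -0.555, -0.437, 0.56]
ft_force: [-6.3, 0.8, -2.2]
gripper_width: 0.0431
```

send_rows --steps "0 0.6 0 0 0; 0 1.2 0 0 0; 0 1.8 0 0 0; 0 2.4 0 0 0; 0 3 0 0 0"

```text
time_s: 5.95
ee_pos: [0.5709, -0.0283, 0.0182]
tool_rot: [-0.433, -0.555, -0.437, 0.56]
ft_force: [-5.8, 2.0, -2.3]
gripper_width: 0.043
```

```bash
python3 - <<'E'
from h import *
d([.594,-.034,.018],-.245)
a=snap('scene','s4');b=snap('side','d4')
cv2.imwrite('pics/m4.png',np.hstack([cv2.resize(a[170:280,250:360],(400,400),interpolation=2),cv2.resize(b[160:290,250:380],(400,400),interpolation=2)])[:,:,::-1])
E
```

```text
pos [ 0.5709 -0.0283  0.0182] F [-5.8  2.  -2.3] w 0.043 -> cm [ 0.    2.38 -0.01] turn -0.1
```

View pics/m4.png

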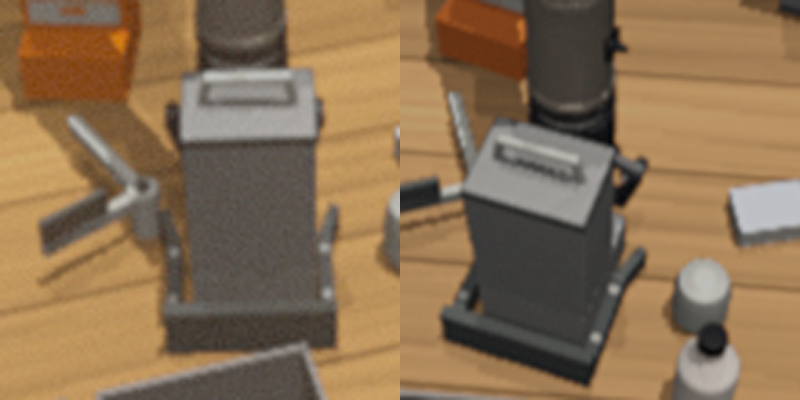

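The cabinet is upright between the rails, with its top rear edge at about scene px (301–337, 208) and the stop still a little ahead. I'll push on and watch for the force rise.

send_rows --steps "0 0.4 0 0 0; 0 0.8 0 0 0; 0 1.2 0 0 0; 0 1.5 0 0 0"

```text
time_s: 6.55
ee_pos: [0.5866, -0.0322, 0.0186]
tool_rot: [-0.433, -0.556, -0.436, 0.56]
ft_force: [-5.8, 1.5, -3.9]
gripper_width: 0.0426
```

send_rows --steps "0 0.3 0 0 0; 0 0.6 0 0 0; 0 0.6 0 0 0"

```text
time_s: 6.92
ee_pos: [0.5928, -0.0338, 0.0188]
tool_rot: [-0.433, -0.556, -0.436, 0.559]
ft_force: [-5.1, 1.1, -4.4]
gripper_width: 0.0427
```

send_rows --steps "0.1 0.3 0 0 0; 0.1 0.5 0 0 0; 0.1 0.5 0 0 0"

```text
time_s: 7.3
ee_pos: [0.5926, -0.034, 0.018]
tool_rot: [-0.431, -0.553, -0.438, 0.562]
ft_force: [-16.4, 3.1, 6.6]
gripper_width: 0.0425
```

send_rows --steps "0 0.2 0 0 0; 0 0.4 0 0 0; 0 0.4 0 0 0"

```text
time_s: 7.68
ee_pos: [0.5924, -0.034, 0.0179]
tool_rot: [-0.429, -0.551, -0.44, 0.564]
ft_force: [-23.9, 2.6, 13.4]
gripper_width: 0.0429
```

The force rose to 24 N with no further motion at the predicted home position. I'll back off and lift.

send_rows --steps "0 -1 0 0 0; 0 -2.5 0 0 0; 0 -6 0 0 0; 0 -7 0 0 0; -5 -7 0 0 -1"

```text
time_s: 8.3
ee_pos: [0.534, -0.0198, 0.0672]
tool_rot: [-0.433, -0.556, -0.436, 0.559]
ft_force: [0.9, -0.6, 1.6]
gripper_width: 0.0257
```

send_rows --steps "-6 0 0 0 -1; -12 0 0 0 -1; -18 0 0 0 -1; -22 0 0 0 -1; -22 0 0 0 -1"

```text
time_s: 8.93
ee_pos: [0.5405, -0.0191, 0.2948]
tool_rot: [0.437, 0.562, 0.431, -0.554]
ft_force: [0.2, -0.3, -0.4]
gripper_width: 0.0
```

```bash
python3 - <<'E'
from h import *
d([.594,-.034,.3],-.245)
a=snap('scene','s5');b=snap('side','d5');w=snap('wrist','w5')
m=np.vstack([np.hstack([cv2.resize(a[170:270,250:370],(400,333),interpolation=2),cv2.resize(b[160:280,240:380],(389,333),interpolation=2)]),np.pad(cv2.resize(w,(426,266)),((0,0),(0,363),(0,0)))])
cv2.imwrite('pics/m5.png',m[:,:,::-1])
E
```

```text
pos [ 0.5405 -0.0191  0.2948] F [ 0.2 -0.3 -0.4] w 0.0 -> cm [-0.45  5.56  0.13] turn -0.2
```

View pics/m5.png

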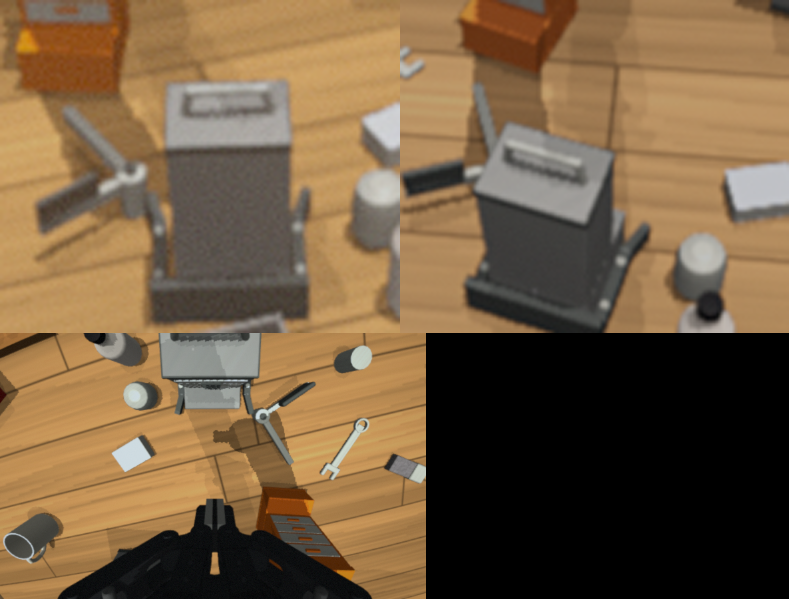

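The view shows the cabinet seated against the stop, upright between the rails. The crank is still open: hub at wrist px (394,125), paddle running to (472,77), bar tip at (436,194). Next I'll check home relative to the pivot and plan the paddle path.

```bash
python3 - <<'E'
from h import *
np.set_printoptions(precision=4,suppress=True)
S=lambda x,y:(250+x*.3-.4,170+y*.3-.4); D=lambda x,y:(240+(x-400)*.36-.4,160+y*.36-.4); W=lambda x,y:(x*640/426,(y-333)*400/266)
r=[onz('scene',*S(168,150),.21),onz('scene',*S(289,150),.21),onz('side',*D(477,190),.21),onz('side',*D(586,222),.21)]
X=np.array([.970,-.2425,0]);Y=np.array([.2425,.970,0])
print(*r); mid=np.mean(r,0); print('mid',mid,'moved',(mid-[.6114,-.0352,.21])@X)
print('cab yaw',[np.arctan2(-(b-a)[0],(b-a)[1]) for a,b in((r[0],r[1]),(r[2],r[3]))])
hub=onz('wrist',*W(262,416),.06);L=onz('wrist',*W(183,406),.056);Rr=onz('wrist',*W(241,408),.056)
print('hub',hub,'step',L,Rr,'front rel pivot x',(L-hub)@X,(Rr-hub)@X, 'y',(L-hub)@Y,(Rr-hub)@Y)
for n,p,z in[('padIn',(280,407),.075),('padOut',(314,383),.075),('bar',(290,462),.05)]:
    q=onz('wrist',*W(*p),z);v=(q-hub);print(n,q,'bay',v@X,v@Y,np.linalg.norm(v[:2]))
E
```

```text
[ 0.7085 -0.1076  0.21  ] [ 0.7353 -0.0164  0.21  ] [ 0.7029 -0.1045  0.21  ] [ 0.7256 -0.0109  0.21  ]
mid [ 0.7181 -0.0599  0.21  ] moved 0.10945473410349099
cab yaw [np.float64(-0.28550390240671863), np.float64(-0.23766709432192992)]
hub [ 0.5688 -0.1157  0.06  ] step [0.6206 0.0184 0.056 ] [ 0.5915 -0.0821  0.056 ] front rel pivot x 0.017716529111275827 0.013791869518713338 y 0.14265868309625937 0.03809267023068313
padIn [ 0.5783 -0.1456  0.075 ] bay 0.016438462874968657 -0.02668258178398239 0.031344406733127175
padOut [ 0.6035 -0.2078  0.075 ] bay 0.05598127853087255 -0.08093413408308418 0.09842298098724601
bar [ 0.4651 -0.157   0.05  ] bay -0.09062205592717595 -0.0652039172039781 0.11165827415804952
```

```bash
python3 - <<'E'
from h import *
def edge(n,f,c0,r0,c1,r1,z,h=4):
    g=cv2.GaussianBlur(cv2.cvtColor(cv2.imread(f'pics/{f}.png'),6).astype(float),(0,0),.8)
    us,vs=[],[]
    for u in range(c0+3,c1-2):
        rc=r0+(r1-r0)*(u-c0)/(c1-c0); lo=int(round(rc))-h
        gr=np.abs(np.diff(g[lo:lo+2*h+1,u])); vs.append(lo+.5+(gr**4@np.arange(2*h))/(gr**4).sum()); us.append(u)
    us,vs=np.array(us),np.array(vs)
    for _ in range(3):
        p=np.polyfit(us,vs,1);k=abs(vs-np.polyval(p,us))<1.; us,vs=us[k],vs[k]
    a,b=[onz(n,u,np.polyval(p,u),z) for u in(c0,c1)]
    print(f,n,z,len(us),'rms',np.std(vs-np.polyval(p,us)).round(2),a[:2].round(4),b[:2].round(4),'yaw',np.arctan2(-(b-a)[0],(b-a)[1]).round(4))
edge('scene','s5',300,215,337,215,.21)
edge('side','d5',268,228.4,307,240,.21)
edge('scene','s0',301,187,334,187,.21)
edge('scene','s0',296,266,342,265,0)
edge('scene','s5',296,266,342,265,0)
edge('side','d0',265,270,311,284.5,0)
edge('side','d5',265,270,311,284.5,0)
W=lambda x,y:(x*640/426,(y-333)*400/266)
edge('wrist','w5',277,110,360,113,.056)
E
```

```text
s5 scene 0.21 32 rms 0.04 [ 0.7058 -0.107 ] [ 0.7297 -0.0129] yaw -0.2487
d5 side 0.21 34 rms 0.03 [ 0.7051 -0.1026] [ 0.7281 -0.0096] yaw -0.2428
s0 scene 0.21 28 rms 0.04 [ 0.5997 -0.0798] [0.6246 0.0097] yaw -0.2716
s0 scene 0 35 rms 0.42 [ 0.7118 -0.1327] [ 7.415e-01 -4.000e-04] yaw -0.2204
s5 scene 0 35 rms 0.44 [ 0.7116 -0.1327] [ 7.415e-01 -4.000e-04] yaw -0.222
d0 side 0 41 rms 0.1 [ 0.7093 -0.1308] [7.419e-01 1.000e-04] yaw -0.2443
d5 side 0 41 rms 0.11 [ 0.7093 -0.1308] [7.419e-01 1.000e-04] yaw -0.2441
w5 wrist 0.056 78 rms 0.06 [0.6169 0.0169] [ 0.5926 -0.0798] yaw 2.8956
```

The cabinet is home: its yaw is −0.246 against −0.245 for the bay, and the step front is 14.4 mm ahead of the pivot (13.5 expected). Next, the crank arc.

```bash
cat >> h.py <<'E'
X=np.array([.970,-.2425]);Y=np.array([.2425,.970]);P=np.array([.571,-.120])
def C(q,m=0,r=.065):
    n=np.array([np.sin(q),-np.cos(q)]);h=.004+.011*abs(n[0])+.0145*abs(n[1])+m
    b=r*np.array([-np.cos(q),-np.sin(q)])+h*n
    return P+b[0]*X+b[1]*Y
def wp(qs,z,m=0):
    s=env.read_state();M=R.from_quat(s['tool_rot'][[1,2,3,0]]).as_matrix()
    for q in qs:
        c=C(q,m); print(q,c.round(4),(M.T@(np.array([*c,z])-s['ee_pos'])*100).round(2))
E
python3 - <<'E'
from h import *
print('slug',onz('scene',231,243,.055),onz('side',208,229,.055))
c=C(2.17,.015);d([*c,.295],-.245)
wp([2.1,1.8,1.5,1.2,.9,.6,.3,0],.045)
E
```

```text
slug [ 0.61377134 -0.30356218  0.055     ] [ 0.62361685 -0.30178909  0.055     ]
pos [ 0.5367 -0.0195  0.2888] F [-0.6  0.6 -0.9] w -0.0 -> cm [-0.61 12.47 12.2 ] turn -0.2
2.1 [ 0.6092 -0.1765] [24.39 10.87 13.44]
1.8 [ 0.588  -0.1853] [24.39  9.03 14.8 ]
1.5 [ 0.566  -0.1867] [24.39  6.94 15.49]
1.2 [ 0.5494 -0.1843] [24.39  5.27 15.66]
0.9 [ 0.5326 -0.1767] [24.39  3.46 15.34]
0.6 [ 0.5178 -0.1634] [24.39  1.69 14.41]
0.3 [ 0.5073 -0.1446] [24.39  0.21 12.85]
0 [ 0.5035 -0.1222] [24.39 -0.71 10.76]
```

send_rows --steps "-0.6 4 4 0 -1; -0.6 8 8 0 -1; -0.6 12.5 12.2 0 -1; -0.6 12.5 12.2 0 -1"

```text
time_s: 9.57
ee_pos: [0.6276, -0.1755, 0.2897]
tool_rot: [-0.431, -0.558, -0.432, 0.562]
ft_force: [-0.2, 0.3, -0.0]
gripper_width: -0.0002
```

```bash
python3 - <<'E'
from h import *
d([*C(2.17,.015),.045],-.245)
w=snap('wrist','w6');cv2.imwrite('pics/w6s.png',w[:,:,::-1])
for n,p in (('TCP down z.06',[*env.read_state()['ee_pos'][:2],.06]),('P',[*P,.06])): print(n,proj('wrist',p).round())
E
```

```text
pos [ 0.6276 -0.1755  0.2897] F [-0.2  0.3 -0. ] w -0.0 -> cm [24.46 -0.05 -0.78] turn -0.7
TCP down z.06 [323. 168.]
P [296. 217.]
```

View pics/w6s.png

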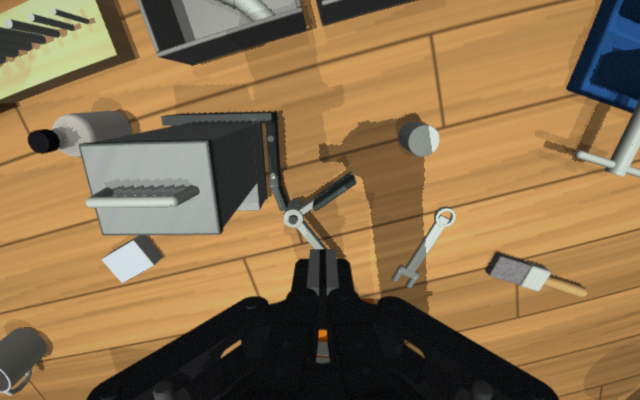

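The wrist view shows the hub at (293,218), predicted (296,217), and the paddle from (313,203) to (355,178). The TCP projects to (323,168), on the counter-clockwise side with a clear gap of about 33 mm. Descending.

send_rows --steps "6 0 -0.7 0 -1; 12 0 -0.7 0 -1; 18 0 -0.7 0 -1; 23 0 -0.7 0 -1; 24.5 0 -0.7 0 -1"

```text
time_s: 10.25
ee_pos: [0.6254, -0.1592, 0.0461]
tool_rot: [-0.433, -0.556, -0.437, 0.559]
ft_force: [0.2, -0.2, 0.4]
gripper_width: 0.0001
```

send_rows --steps "0 0 0 0 -1; 0 0 0 0 -1"

```text
time_s: 10.5
ee_pos: [0.6315, -0.1609, 0.0532]
tool_rot: [0.436, 0.559, 0.433, -0.557]
ft_force: [1.1, -0.7, 0.4]
gripper_width: 0.0001
```

```bash
python3 - <<'E'
from h import *
d([*C(2.17,.015),.045],-.245)
wp([2.1,1.95,1.8,1.65,1.5,1.35,1.2,1.05,.9,.75,.6,.45,.3,.15,0,-.1],.045)
E
```

```text
pos [ 0.6315 -0.1609  0.0532] F [ 1.1 -0.7  0.4] w 0.0 -> cm [ 0.82 -0.2   0.82] turn -0.1
2.1 [ 0.6092 -0.1765] [ 0.81 -1.78  2.06]
1.95 [ 0.5991 -0.1818] [ 0.81 -2.63  2.82]
1.8 [ 0.588  -0.1853] [ 0.8  -3.62  3.43]
1.65 [ 0.5762 -0.1868] [ 0.8  -4.73  3.86]
1.5 [ 0.566  -0.1867] [ 0.79 -5.72  4.11]
1.35 [ 0.5578 -0.1861] [ 0.79 -6.53  4.25]
1.2 [ 0.5494 -0.1843] [ 0.78 -7.39  4.28]
1.05 [ 0.5409 -0.1812] [ 0.78 -8.29  4.19]
0.9 [ 0.5326 -0.1767] [ 0.77 -9.2   3.95]
0.75 [ 0.5248 -0.1708] [  0.77 -10.1    3.57]
0.6 [ 0.5178 -0.1634] [  0.77 -10.97   3.02]
0.45 [ 0.5118 -0.1546] [  0.76 -11.76   2.32]
0.3 [ 0.5073 -0.1446] [  0.76 -12.44   1.46]
0.15 [ 0.5044 -0.1337] [  0.76 -12.99   0.47]
0 [ 0.5035 -0.1222] [  0.75 -13.36  -0.62]
-0.1 [ 0.5032 -0.1164] [  0.75 -13.53  -1.18]
```

send_rows --steps "0.6 -0.2 0.8 0 -1; 0.6 -1 1.5 0 -1; 0.6 -1.8 2.1 0 -1; 0.6 -2.6 2.8 0 -1; 0.6 -3.6 3.4 0 -1"

```text
time_s: 11.12
ee_pos: [0.5859, -0.1848, 0.0446]
tool_rot: [0.435, 0.558, 0.434, -0.557]
ft_force: [1.7, 1.6, -0.1]
gripper_width: -0.0
```

```bash
python3 - <<'E'
from h import *
d([*C(1.8),.045],-.245)
wp([1.8,1.65,1.5,1.35,1.2,1.05],.045)
E
```

```text
pos [ 0.5859 -0.1848  0.0446] F [ 1.7  1.6 -0.1] w -0.0 -> cm [-0.04  0.22 -0.  ] turn -0.1
1.8 [ 0.588  -0.1853] [-0.04  0.22 -0.  ]
1.65 [ 0.5762 -0.1868] [-0.04 -0.89  0.43]
1.5 [ 0.566  -0.1867] [-0.04 -1.88  0.68]
1.35 [ 0.5578 -0.1861] [-0.04 -2.69  0.82]
1.2 [ 0.5494 -0.1843] [-0.04 -3.55  0.85]
1.05 [ 0.5409 -0.1812] [-0.04 -4.44  0.76]
```

Force of 1–2 N, so the paddle is moving. Continuing the arc.

send_rows --steps "0 -0.9 0.4 0 -1; 0 -1.9 0.7 0 -1; 0 -2.7 0.8 0 -1; 0 -3.6 0.9 0 -1; 0 -4.4 0.8 0 -1"

```text
time_s: 11.75
ee_pos: [0.5409, -0.1825, 0.0444]
tool_rot: [-0.435, -0.558, -0.434, 0.558]
ft_force: [1.7, 0.6, 0.3]
gripper_width: -0.0002
```

```bash
python3 - <<'E'
from h import *
d([*C(1.05),.045],-.245)
wp([.9,.75,.6,.45,.3,.15,0],.045)
E
```

```text
pos [ 0.5409 -0.1825  0.0444] F [1.7 0.6 0.3] w -0.0 -> cm [-0.06 -0.03 -0.13] turn -0.2
0.9 [ 0.5326 -0.1767] [-0.06 -0.94 -0.36]
0.75 [ 0.5248 -0.1708] [-0.06 -1.85 -0.75]
0.6 [ 0.5178 -0.1634] [-0.06 -2.71 -1.29]
0.45 [ 0.5118 -0.1546] [-0.06 -3.5  -1.99]
0.3 [ 0.5073 -0.1446] [-0.06 -4.19 -2.85]
0.15 [ 0.5044 -0.1337] [-0.06 -4.74 -3.84]
0 [ 0.5035 -0.1222] [-0.06 -5.11 -4.93]
```

send_rows --steps "0 -0.9 -0.4 0 -1; 0 -1.8 -0.8 0 -1; 0 -2.7 -1.3 0 -1; 0 -3.5 -2 0 -1; 0 -4.2 -2.9 0 -1"

```text
time_s: 12.38
ee_pos: [0.507, -0.1436, 0.0442]
tool_rot: [-0.434, -0.558, -0.434, 0.558]
ft_force: [1.4, -1.1, -0.3]
gripper_width: 0.0
```

send_rows --steps "0 -0.3 -0.5 0 -1; 0 -0.6 -1 0 -1; 0 -0.7 -1.4 0 -1; 0 -0.8 -1.8 0 -1; 0 -0.8 -2.1 0 -1"

```text
time_s: 13.0
ee_pos: [0.5048, -0.1216, 0.0442]
tool_rot: [-0.434, -0.558, -0.435, 0.558]
ft_force: [-0.4, -6.0, 1.5]
gripper_width: -0.0
```

```bash
python3 - <<'E'
from h import *
d([*C(0),.045],-.245)
E
```

```text
pos [ 0.5048 -0.1216  0.0442] F [-0.4 -6.   1.5] w -0.0 -> cm [-0.08 -0.11  0.09] turn -0.1
```

send_rows --steps "0 0 -0.3 0 -1; 0 0 -0.5 0 -1; 0 0 -0.5 0 -1"

```text
time_s: 13.38
ee_pos: [0.5047, -0.1217, 0.0442]
tool_rot: [-0.434, -0.556, -0.432, 0.561]
ft_force: [-1.7, -7.8, 2.8]
gripper_width: 0.0001
```

Stalled at the end stop. Retreating away from the paddle, then up, then a last look.

send_rows --steps "0 0 0.8 0 -1; 0 0 2 0 -1; 0 0 3 0 -1; -6 0 3 0 -1; -12 0 3 0 -1"

```text
time_s: 14.0
ee_pos: [0.4982, -0.1459, 0.1649]
tool_rot: [-0.433, -0.558, -0.435, 0.558]
ft_force: [1.1, -0.1, -0.5]
gripper_width: -0.0002
```

send_rows --steps "-6 0 0 0 -1; -12 0 0 0 -1; -14 0 0 0 -1; -14 0 0 0 -1"

```text
time_s: 14.5
ee_pos: [0.5, -0.1458, 0.306]
tool_rot: [0.436, 0.559, 0.433, -0.557]
ft_force: [0.2, 0.1, -0.9]
gripper_width: -0.0001
```

```bash
python3 - <<'E'
from h import *
d([.5,-.15,.3],-.245)
a=snap('scene','s9');b=snap('side','d9');w=snap('wrist','w9')
m=np.vstack([np.hstack([cv2.resize(a[150:280,200:400],(400,260),interpolation=2),cv2.resize(b[150:280,180:380],(400,260),interpolation=2)]),np.pad(cv2.resize(w,(544,340)),((0,0),(0,256),(0,0)))])
cv2.imwrite('pics/m9.png',m[:,:,::-1])
E
```

```text
pos [ 0.5    -0.1458  0.306 ] F [ 0.2  0.1 -0.9] w -0.0 -> cm [0.6  0.1  0.41] turn -0.1
```

View pics/m9.png

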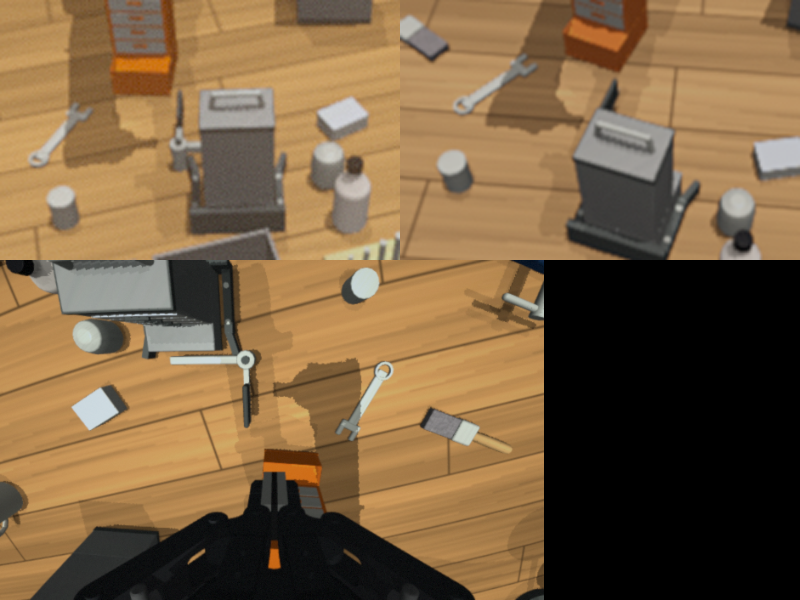

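The final view shows the bar (composite wrist px (171,360)–(245,359)) lying across the cabinet front and the paddle pointing back. The cabinet is upright and home, with the bystanders in place. One numeric check, then hand in.

```bash
python3 - <<'E'
from h import *
W=lambda x,y:(x*640/544,(y-260)*400/340)
h=onz('wrist',*W(245,359),.05)[:2];t=onz('wrist',*W(171,360),.05)[:2];v=t-h
print('bar bay',v@X,v@Y,'q',np.arctan2(-(v@X),v@Y))
a=cv2.imread('pics/s5.png').astype(int);b=cv2.imread('pics/s9.png').astype(int)
print('cabinet rear diff s5/s9',abs(a-b)[195:265,302:336].mean(), 'bystander diff',[abs(a-b)[y-12:y+12,x-10:x+10].mean().round(1) for x,y in((363,232),(376,248),(231,253),(371,208),(442,162))])
env.close_job()
E
```

```text
bar bay -0.0002499113011550461 0.11169978589608949 q 0.002237344343640146
cabinet rear diff s5/s9 3.604901960784314 bystander diff [np.float64(2.2), np.float64(2.2), np.float64(2.0), np.float64(1.8), np.float64(2.3)]
the job is handed in; nothing more can be done
```

I pushed the small grey cabinet home with the half-open fingers low on its base step. I then swept the crank's paddle clockwise to its end stop, retreated, and handed the job in at about 15 s.

**Cabinet:** The push stalled at about 24 N at the predicted home position. After I backed off, its yaw was about −0.246 rad against −0.245 for the bay. The step front was 14.4 mm ahead of the pivot, against 13.5 mm expected. It stayed upright in every picture.

**Latch:** The paddle stalled at 6–8 N at the closed angle, and I measured the bar at q ≈ 0.002 rad.

**Bystanders:** The chuck, oiler, slug, block and mug looked the same before and after the crank push, down to image noise. The wrench and chip brush I checked only by eye in the last view, and they appeared in place.

**Disagreements:** The first hand-picked pixels put the start 117 mm short of home, against the stated 80–110 mm. Edge fits later gave about 109 mm of travel. One stop-edge fit gave a yaw of −0.22 rad, but it was noisy, so I did not use it. Early in the push there was up to about 12 N upward on the tool, so I raised it 3 mm.

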